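# Load the sampler tray, dock it and lock it

## Task

Get the analyser's next run ready: stand every carrier that has sample cups in it upright on the flat tray that lies on the bench, and stand every empty carrier, also one left on that tray, upright on the tray on top of the dock. With the dock's retainer swung open, slide the loaded tray along the bench into the dock until it is fully home against the back stop, and then swing the retainer shut in front of it. Do not tip a carrier with cups over, and leave the mouse and the marker where they lie.

Things in the scene. Friction and masses are not known exactly. Their poses are not given: they have to be found in the camera images.
- tray: Loose flat ivory tray before the dock. Outside x -103 to 103, y -96 to 109 mm; inside x -100 to 100, y -93 to 106; floor 4 thick, walls 20 high. An empty carrier may stand on it. Origin in its underside, z up; front wall at -y. Goes into the dock +y end first. Three carriers stand on it, long way along its y, at x = -75, 0, 75 mm, y about 5, with finger room between.
- tray_tab (a point): Middle of the grip tab on the tray's front wall: a plate 50 mm wide (x), 14 long (tray y -95 to -109), 14 to 19 mm above the bench, free below; pinch it across its 50 mm. Carriers on the tray stand within 20 to 30 mm of it, so a hand there leans outward (away from the tray, 15 to 35 degrees), or pushes the tray from outside. Axes as the tray's.
- dock: Sampler dock: white box 237 mm wide, 205 deep, 137 high, fixed to the bench on the left; a low steel plate at the retainer. Origin on the bench under the middle of the hood's front face; x points straight in (the way the tray slides), y across the mouth, z up. The opening is 108 mm high.
- dock_mouth (a point): Middle of the outer ends of the guide rails, on the bench, 63 mm before the hood's front; axes as the dock's. The tray runs on the bench itself, no step, between rails 24 mm high with 2.5 mm play on each side. The rails' last 18 mm flare outward by about 8 mm.
- dock_home (a point): Where the tray's origin comes when it is fully home against the back stop: 23 mm inside the hood's front face. Axes as the dock's; the tray's y then points along the dock's x. Its front wall is then 73 mm outside the hood, so the tab stays out in the open.
- retainer (a joint): Angle of the swing retainer (rad): 0 shut, its finger along the dock's -y, across the tray's front wall; 1.57 open, finger and handle along the dock's -x, beside the tray's path; stop at 1.6. The finger, 6 to 20 mm above the bench, 48 long, bars the mouth when shut and cannot shut on a tray that is part-way in. Starts at 0 to 0.3. Stays where left; 1 to 2 N moves it.
- retainer_pin (a point): On the retainer's vertical pin, at one side of the mouth (dock x = -78.5, y = +124 mm). The handle, right above the finger and 38 mm above the bench, runs from the pin to the grip. Axes as the dock's.
- retainer_grip (a point): On the axis of the black round upright grip (17 mm thick, 46 to 82 mm above the bench) at the end of the retainer's handle, 60 mm from the pin; this point is 68 mm above the bench. Pinch it from above or push it sideways.
- deck_tray: The same kind of flat ivory tray fixed on top of the dock, its floor 141 mm above the bench; origin in its underside, sizes and axes like the loose tray's (inside x -100 to 100, y -93 to 106 mm). Carriers with cups may stand on it at the start. Carriers stand along its y, about y = 5, at x = -75, 0 and 75 mm.
- full1: Ivory analyser carrier (upright slab with a row of tube wells) in use: four clear sample cups stand out of its top, to 97 mm, within 6 mm of its middle plane. 32 mm thick (x), 181 mm long (y -87 to +94), body 78 mm high; origin: centre of underside, z up; both ends serve alike. Stands on its flat underside; tips sideways if jerked. Pinch it across its thickness near the top. None if absent.
- full2: Ivory analyser carrier (upright slab with a row of tube wells) in use: two clear sample cups stand out of its top, to 97 mm, within 6 mm of its middle plane. 32 mm thick (x), 181 mm long (y -87 to +94), body 78 mm high; origin: centre of underside, z up; both ends serve alike. Stands on its flat underside; tips sideways if jerked. Pinch it across its thickness near the top. None if absent.
- full3: Ivory analyser carrier (upright slab with a row of tube wells) in use: four clear sample cups stand out of its top, to 97 mm, within 6 mm of its middle plane. 32 mm thick (x), 181 mm long (y -87 to +94), body 78 mm high; origin: centre of underside, z up; both ends serve alike. Stands on its flat underside; tips sideways if jerked. Pinch it across its thickness near the top. None if absent.
- empty1: Empty ivory analyser carrier (upright slab with a row of tube wells): flat top, no cups stand out of it. 32 mm thick (x), 181 mm long (y -87 to +94), body 78 mm high; origin: centre of underside, z up; both ends serve alike. Stands on its flat underside; tips sideways if jerked. Pinch it across its thickness near the top. None if absent.
- empty2: Empty ivory analyser carrier (upright slab with a row of tube wells): flat top, no cups stand out of it. 32 mm thick (x), 181 mm long (y -87 to +94), body 78 mm high; origin: centre of underside, z up; both ends serve alike. Stands on its flat underside; tips sideways if jerked. Pinch it across its thickness near the top. None if absent.
- empty3: Empty ivory analyser carrier (upright slab with a row of tube wells): flat top, no cups stand out of it. 32 mm thick (x), 181 mm long (y -87 to +94), body 78 mm high; origin: centre of underside, z up; both ends serve alike. Stands on its flat underside; tips sideways if jerked. Pinch it across its thickness near the top. None if absent.
- mouse: Black computer mouse, 62 x 112 x 35 mm; leave alone.
- pen: Black marker without its cap, 116 mm long, 16 mm thick; leave alone.

How it is judged:
By the outcome, as a careful person would: the job done as asked, in the order asked, and still so for the second after the job is handed in, with the robot touching nothing.
Of full1, empty1, empty2, full2, full3, empty3 only 4 to 6 are there at a start; the rules pass over those that are not, and their reading is None.
At some moment in a run one of tray may be knocked a few centimetres aside while the robot is not near it.
It also fails if it takes over 210 s, if anything falls off the work surface, if the arm or the gripper's body presses on something with over 40 N, if the wrist force passes 120 N, or if a joint passes its speed limit or range.

## Robot

A 7-joint arm with a two-finger parallel gripper is mounted at the origin on the work surface; the furniture and walls round the work are solid. World frame = base frame: x ahead of the robot, y to its left, z up, the work surface at z = 0. Lengths are in m, angles in rad, forces in N, time in s.
With the tool pointing down it reaches from about 0.425 to 0.825 m from the base axis. Payload 3.6 kg.
Tool frame: the origin (TCP) lies where the fingers leave the gripper's body, on its centre line; the fingertips stand 73 mm ahead of it and the grasp point (between the pads) lies 54 mm ahead of it; x points along the fingers, y is the direction in which the jaws open and shut, and the axes are right-handed (so a half turn about x gives the same grasp; the last joint's range is limited). The gripper opens to 85 mm and grips with 20 to 120 N. Pads are 22 mm wide; open, the fingers measure 114 mm over their backs; the gripper's body (76 mm by 85 mm) begins 54 mm behind the grasp point. The pads swing forward as they close: fully open they stand 13 mm farther back than shut.
Start: joints at [1.107, 0.615, -0.013, 1.423, 0.008, 1.103, -0.04], TCP at [0.276, -0.589, 0.304] pointing down, gripper open.
Joint ranges: [-3.12, 3.12], [-0.3, 2.06], [-1.34, 1.32], [0.26, 2.42], [-1.36, 4.5], [0.01, 1.98], [-2.84, 2.84]. Speed limits (rad/s): [2.79, 2.79, 3.14, 3.14, 3.14, 3.14, 3.14].

## Interface

Orientations are given as a unit quaternion [x, y, z, w].
In Python, from station import arm, snapshot, camera_info, ticket gives the robot as it stands. Calls block until the motion is done:
- arm.movep(position, orientation): joint-space move of the TCP to a pose.
- arm.line_to(position, velocity=0.15, ori=None): straight line of the TCP; ori=None keeps the orientation; velocity is the mean speed in m/s.
- arm.move_j(angles): joint-space move.
- arm.move_gripper(opening, effort=None): opening from 0.0 (shut) to 1.0 (fully open); effort is the grip in N (None keeps the last); returns when the fingers have stopped.
- arm.pause(seconds).
- arm.ik(position, orientation): joint angles nearest the present ones, or None.
- snapshot(name): name is "scene" or "top" or "wrist"; returns the picture (400x640x3 uint8, blue, green, red); there is no depth.
- camera_info(name): a dict with "fx", "fy", "cx", "cy" (pixels), "R" (3x3) and "t" (3): a world point X has camera coordinates R X + t; the wrist camera has in their place "T_tool_cam" (4x4, takes a point from camera to tool coordinates, whose origin is the TCP and whose axes are the tool frame's). Camera axes: x right, y down, z forward; pixel columns grow to the right and rows downward; lengths in m; the calibration is good to about 2 mm. The wrist camera is an equidistant fisheye: a pixel r from the principal point sees the ray r / f radians off the axis. A picture is of the moment at which its call begins: read the wrist's pose just before it. camera_info takes no time and is no camera call.
A pose or a line that the arm cannot do raises arm.MotionError and nothing moves.
- ticket.finish_job(): hands the job in, once; it reports no verdict.
Readings, each from a call of its own:
- arm.read_time(): time.
- arm.read_joint_positions(): joint angles.
- arm.read_dq(): joint speeds.
- arm.read_effort(): joint torques, N m.
- arm.read_tool_pos(): TCP position.
- arm.read_eef_rot(): TCP orientation.
- arm.read_ft_force(): force on the tool from outside, world axes, zero at the start.
- arm.read_wrist_torque(): the same for the moment, N m.
- arm.read_opening(): opening from 0.0 (shut) to 1.0 (fully open).
Only numpy, scipy, OpenCV 4.12 (cv2) and the standard library are available. Lean on these libraries where they do the work, as an engineer would, in place of code of your own. Each camera call takes 0.05 s, during which the arm holds its last target. There are 200 camera calls.

## Working session

There is one attempt and no reset: what is moved stays moved. The work goes in short steps, each a Python script; the robot and the scene stay as the last script left them, time stands still between calls to the robot, and variables do not carry over. Pictures are saved under pics/ and viewed, about 12 in all and at most 16, crops included, and the job is handed in when it is done.

```bash
ls; mkdir -p pics; python3 - <<'E'
from station import arm, snapshot, camera_info
import cv2
for n in("scene","top","wrist"):
    cv2.imwrite(f"pics/a_{n}.png",snapshot(n)); print(n,camera_info(n))
print(arm.read_tool_pos(),arm.read_eef_rot(),arm.read_time())
E
```

```text
pics
scene {'fx': 473.86739868881745, 'fy': 473.86739868881745, 'cx': 311.3942687115319, 'cy': 194.3082492712553, 'R': array([[ 0.80119436, -0.59839009, -0.00410985],
       [-0.37138624, -0.49184645, -0.78750195],
       [ 0.46921195,  0.63246847, -0.61629845]]), 't': array([-0.37747553,  0.27022568,  1.27743202])}
top {'fx': 399.1701244025609, 'fy': 399.1701244025609, 'cx': 327.51945527292725, 'cy': 201.65485751474574, 'R': array([[-0.00862056, -0.99994939,  0.00518702],
       [-0.99817604,  0.00829508, -0.05979793],
       [ 0.05975187, -0.00569306, -0.99819703]]), 't': array([-8.45460990e-04,  4.70691897e-01,  1.08942977e+00])}
wrist {'fx': 309.70691628693146, 'fy': 309.70691628693146, 'cx': 322.40878237119153, 'cy': 202.41430578763786, 'T_tool_cam': array([[-8.10720095e-04, -2.85812331e-01,  9.58285268e-01,
        -7.05514159e-02],
       [ 9.99999618e-01, -5.45947371e-04,  6.83179963e-04,
        -4.39528992e-04],
       [ 3.27912065e-04,  9.58285455e-01,  2.85812664e-01,
        -7.32215887e-02],
       [ 0.00000000e+00,  0.00000000e+00,  0.00000000e+00,
         1.00000000e+00]])}
[ 0.27538893 -0.58828931  0.30300048] [-0.69007791 -0.15425001  0.69038236 -0.15287776] 0.15
```

View pics/a_top.png

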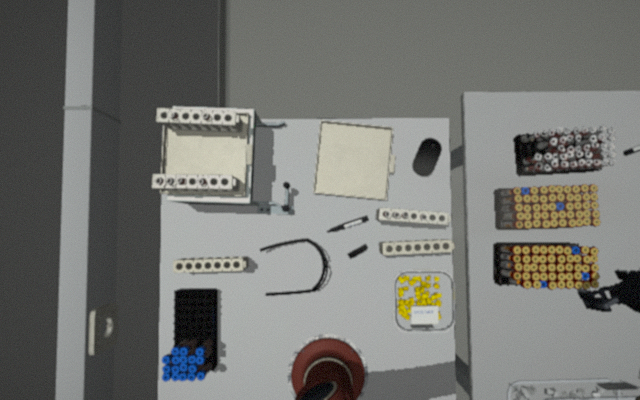

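View pics/a_scene.png

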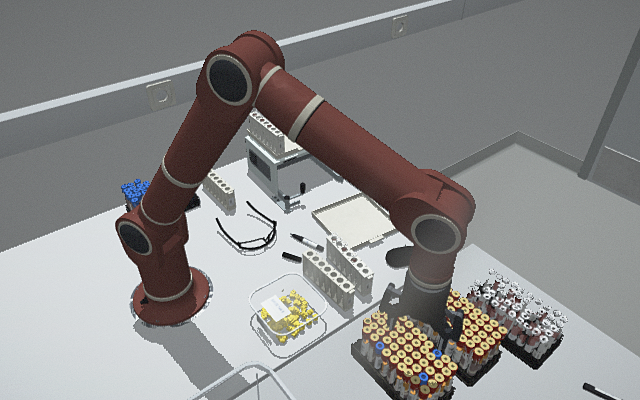

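```bash
cat > h.py <<'E'
from station import arm, snapshot, camera_info, ticket
import numpy as np, cv2
from scipy.spatial.transform import Rotation as R
def ray(cam,u,v):
    c=camera_info(cam); d=np.array([(u-c['cx'])/c['fx'],(v-c['cy'])/c['fy'],1.])
    return -c['R'].T@c['t'], c['R'].T@d
def onz(cam,u,v,z):
    o,d=ray(cam,u,v); return o+d*(z-o[2])/d[2]
E
python3 - <<'E'
from h import *
im=cv2.imread('pics/a_top.png')
a=cv2.resize(im[95:285,145:305],None,fx=2.5,fy=2.5,interpolation=cv2.INTER_CUBIC)
b=cv2.resize(im[95:285,305:465],None,fx=2.5,fy=2.5,interpolation=cv2.INTER_CUBIC)
cv2.imwrite('pics/b.png',np.hstack([a,b]))
s=cv2.imread('pics/a_scene.png')
cv2.imwrite('pics/c.png',cv2.resize(s[100:310,195:410],None,fx=2.8,fy=2.8,interpolation=cv2.INTER_CUBIC))
E
```

```text
(no output)
```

View pics/b.png

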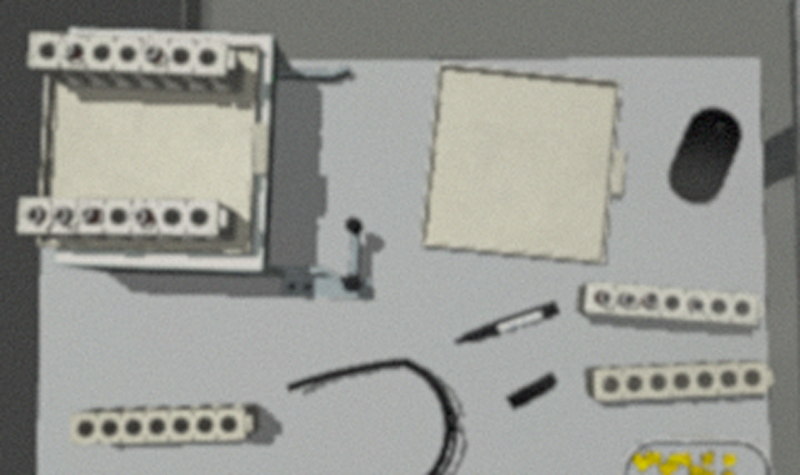

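View pics/c.png

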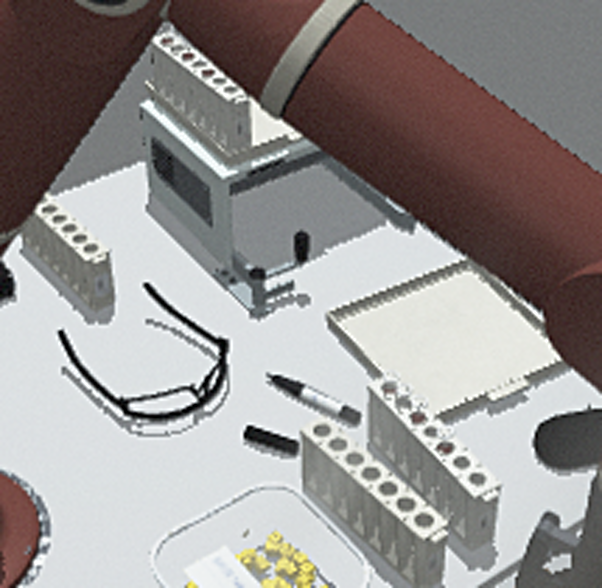

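```bash
python3 - <<'E'
from h import *
P=lambda u,v,z:onz('top',145+u/2.5,95+v/2.5,z)[:2]*1e3
for n,(a,b,z) in dict(deckfar=((47,50),(208,58),.219),decknear=((36,215),(200,216),.219),left=((86,428),(229,424),.078),rfull=((601,298),(743,308),.078),rempty=((611,384),(752,378),.078)).items():
    p,q=P(*a,z),P(*b,z); print(n,((p+q)/2).round(),'span',np.linalg.norm(p-q).round(),'ang',np.degrees(np.arctan2(*(p-q)[::-1])).round(1))
for n,(u,v,z) in dict(hoodTR=(272,36,.137),hoodBR=(264,268,.137),hoodBL=(55,262,.137),grip=(354,226,.082),pin=(353,283,.06),tTL=(443,68,.02),tTR=(618,85,.02),tBL=(425,246,.02),tBR=(604,262,.02),tab=(618,172,.019),mouseL=(672,190,.02),mouseT=(712,110,.03),pen1=(456,342,0),pen2=(557,308,.01)).items(): print(n,P(u,v,z).round())
im=cv2.imread('pics/a_top.png')
for (u,v) in [(400,160),(205,150),(420,217),(300,140),(340,220),(220,265),(300,300)]: print(u,v,im[v,u])
E
```

```text
deckfar [655. 294.] span 147.0 ang 86.7
decknear [507. 301.] span 148.0 ang 89.2
left [305. 305.] span 147.0 ang 91.1
rfull [ 427. -229.] span 148.0 ang 85.5
rempty [ 346. -237.] span 146.0 ang 91.9
hoodTR [695. 177.]
hoodBR [464. 185.]
hoodBL [471. 389.]
grip [510. 102.]
pin [451. 105.]
tTL [692.   8.]
tTR [ 671. -187.]
tBL [493.  29.]
tBR [ 474. -167.]
tab [ 574. -185.]
mouseL [ 553. -244.]
mouseT [ 640. -288.]
pen1 [387.  -4.]
pen2 [ 424. -116.]
400 160 [168 171 167]
205 150 [180 198 202]
420 217 [135 141 148]
300 140 [172 171 168]
340 220 [174 175 171]
220 265 [114 128 128]
300 300 [175 176 173]
```

```bash
cat >> h.py <<'E'
def quat(ax,jaw):
    """tool x along ax, tool y along jaw (orthogonalised)"""
    ax=np.array(ax,float); ax/=np.linalg.norm(ax); y=np.array(jaw,float); y-=ax*(y@ax); y/=np.linalg.norm(y)
    return R.from_matrix(np.c_[ax,y,np.cross(ax,y)]).as_quat()
def down(deg,flip=False):
    a=np.radians(deg+180*flip); return quat([0,0,-1],[np.cos(a),np.sin(a),0])
def best(p,deg,ax=None):
    """orientation (of the two half turns) whose ik keeps last joint nearest the middle"""
    out=[]
    for f in (0,1):
        q=down(deg,f) if ax is None else quat(ax,[np.cos(np.radians(deg+180*f)),np.sin(np.radians(deg+180*f)),0])
        j=arm.ik(list(p),list(q))
        if j is not None: out.append((np.abs(np.array(j)-arm.read_joint_positions()).max(),list(q),np.round(j,2)))
    if not out: raise RuntimeError(f'no ik {p} {deg}')
    return min(out,key=lambda o:o[0])[1]
def wray(u,v,pos,rot):
    c=camera_info('wrist'); d=np.array([u-c['cx'],v-c['cy']]); r=np.hypot(*d); th=r/c['fx']
    dc=np.r_[d/max(r,1e-9)*np.sin(th),np.cos(th)]; T=c['T_tool_cam']; M=R.from_quat(rot).as_matrix()
    return np.array(pos)+M@T[:3,3], M@T[:3,:3]@dc
def wonz(u,v,z,pos,rot):
    o,d=wray(u,v,pos,rot); return o+d*(z-o[2])/d[2]
def wpix(X,pos,rot):
    c=camera_info('wrist'); T=c['T_tool_cam']; M=R.from_quat(rot).as_matrix()
    p=T[:3,:3].T@(M.T@(np.array(X)-pos)-T[:3,3]); r=np.hypot(p[0],p[1]); th=np.arctan2(r,p[2])
    return np.array([c['cx'],c['cy']])+p[:2]/r*th*c['fx']
E
python3 - <<'E'
from h import *
for n,(x,y,z,a) in dict(rf=(.427,-.229,.12,-4.5),re=(.346,-.237,.12,2),left=(.305,.305,.12,1),far=(.655,.294,.261,-3),near=(.507,.301,.261,-1),hi=(.655,.294,.42,-2),slot=(.582,.297,.42,-2),tray=(.657,-.085,.3,-6),lefthi=(.305,.305,.4,1)).items():
    for f in(0,1):
        j=arm.ik([x,y,z],list(down(a,f))); print(n,f,None if j is None else np.round(j,2))
p=[.427,-.229,.25]; arm.movep(p,list(down(-4.5,False)) if arm.ik(p,list(down(-4.5,False))) is not None else best(p,-4.5))
arm.pause(.2); print(arm.read_tool_pos(),arm.read_eef_rot(),arm.read_time(),arm.read_joint_positions())
cv2.imwrite('pics/d.png',snapshot('wrist'))
np.savez('d.npz',p=arm.read_tool_pos(),q=arm.read_eef_rot())
E
```

```text
rf 0 [ 0.59  0.66 -0.21  2.07  0.3   0.44  0.07]
rf 1 [ 0.18  0.69  0.4   2.08 -0.57  0.48 -2.2 ]
re 0 [ 0.68  0.61 -0.18  2.24  0.34  0.32  0.23]
re 1 [ 0.33  0.62  0.31  2.25 -0.57  0.34 -1.97]
left 0 [-0.51  0.65 -0.48  2.21  0.72  0.44 -1.55]
left 1 [-0.14  0.92 -1.15  2.2   1.17  0.91  1.11]
far 0 [-0.21  0.81 -0.51  1.24  0.39  1.19 -0.78]
far 1 [ 0.02  1.   -1.15  1.23  0.89  1.43  2.05]
near 0 [-0.09  0.69 -0.83  1.65  0.57  1.06 -1.11]
near 1 [ 0.04  0.82 -1.15  1.64  0.79  1.22  1.84]
hi 0 [-0.17  0.75 -0.7   0.96  0.45  1.57 -0.76]
hi 1 [-0.05  0.86 -1.15  0.95  0.78  1.7   2.21]
slot 0 [-0.1   0.66 -0.83  1.2   0.47  1.48 -0.9 ]
slot 1 [ 0.    0.76 -1.15  1.19  0.68  1.58  2.1 ]
tray 0 [ 0.29  0.66 -0.36  1.38  0.24  1.14 -0.2 ]
tray 1 [-0.43  0.88  1.13  1.41 -0.79  1.35 -2.52]
lefthi 0 [-0.    0.32 -1.1   1.83  0.31  1.18 -1.18]
lefthi 1 [ 0.02  0.33 -1.14  1.83  0.33  1.19  1.93]
[ 0.42686847 -0.23014989  0.24997671] [-0.51973124 -0.47922668  0.5198791  -0.47952784] 1.8167 [ 0.67033618  0.44762035 -0.31259826  1.95165114  0.19283917  0.77044935
  0.16677698]
```

View pics/d.png

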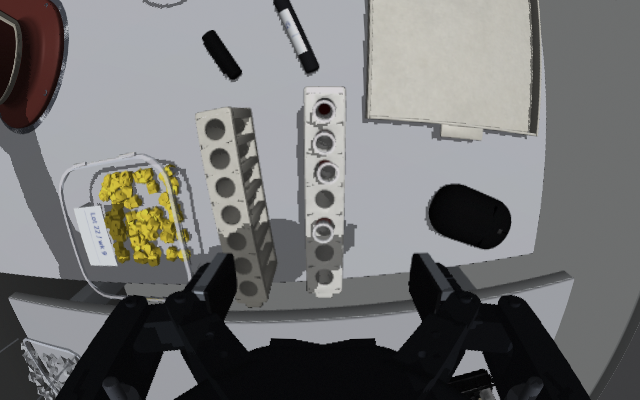

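```bash
python3 - <<'E'
from h import *
d=np.load('d.npz');p,q=d['p'],d['q']
W=lambda u,v,z:(wonz(u,v,z,p,q)[:2]*1e3).round(1)
print('rfull',[W(u,v,.078) for u,v in((305,88),(346,88),(304,293),(342,293))],'wells',W(325,199,.078),W(324,277,.078),W(324,252,.078))
print('rempty',[W(u,v,.078) for u,v in((197,115),(230,107),(240,304),(268,304))],'wells',W(215,129,.078),W(249,289,.078),W(231,215,.078))
print('tray',[W(u,v,.02) for u,v in((368,120),(535,135))],W(442,137,.019),W(482,138,.019))
print('grasp px',wpix(p+[0,0,-.054],p,q))
E
```

```text
rfull [array([ 421.3, -136.6]), array([ 452.7, -139. ]), array([ 403.2, -315.1]), array([ 438.2, -317.9])] wells [ 429.6 -226.4] [ 423.  -299.1] [ 425. -274.]
rempty [array([ 331.3, -146.7]), array([ 360.5, -144.5]), array([ 339.2, -325.3]), array([ 367.2, -325.9])] wells [ 345.7 -160.4] [ 351.7 -308.1] [ 348.6 -234. ]
tray [array([ 476.5, -167.2]), array([ 674.8, -185.9])] [ 552.9 -187.3] [ 600.6 -189.3]
grasp px [322.08388372 277.31072473]
```

```bash
cat >> h.py <<'E'
GZ=.120   # TCP height over carrier underside when gripping
def tray_top(name=None):
    im=snapshot('top'); 
    if name: cv2.imwrite(name,im)
    m=((im[:,:,2].astype(int)-im[:,:,0])>10).astype(np.uint8); k=np.zeros_like(m); k[105:212,270:397]=1
    m=cv2.morphologyEx(m*k,cv2.MORPH_OPEN,np.ones((5,5)))
    m=cv2.morphologyEx(m,cv2.MORPH_CLOSE,np.ones((9,9)))
    c=max(cv2.findContours(m,0,2)[0],key=cv2.contourArea); r=cv2.minAreaRect(c)
    P=np.array([onz('top',u,v,.018)[:2] for u,v in cv2.boxPoints(r)])
    e=P-np.roll(P,1,0); a=np.degrees(np.arctan2(e[:,1],e[:,0]))%180; ya=a[np.abs(a-90)<30].mean()
    return P.mean(0),ya,np.linalg.norm(e,axis=1)
def pick(x,y,zb,deg,op=.7,lift=.13):
    """x,y body centre, deg = direction of the carrier's length"""
    p=[x,y,zb+GZ+.10]; q=list(down(deg-90)); arm.movep(p,q); arm.move_gripper(op)
    arm.line_to([x,y,zb+GZ],.12); arm.move_gripper(0.,60); arm.pause(.1)
    o=arm.read_opening(); arm.line_to([x,y,zb+GZ+lift],.12); print('picked',o,arm.read_opening(),arm.read_ft_force().round(1),arm.read_time()); return o
def place(x,y,zb,deg,op=.62,hop=.13):
    q=list(down(deg-90)); arm.movep([x,y,zb+GZ+hop],q); arm.line_to([x,y,zb+GZ+.012],.12); arm.line_to([x,y,zb+GZ+.0015],.03)
    arm.pause(.2); f=arm.read_ft_force().round(1); arm.move_gripper(op); arm.pause(.2); arm.line_to([x,y,zb+GZ+.13],.12); print('placed',f,arm.read_time())
def slot(c,ya,s,yc=0.):
    """tray outline centre c, y axis angle ya -> body centre of slot s (mm)"""
    a=np.radians(ya); return c+s/1e3*np.array([np.sin(a),-np.cos(a)])+yc*np.array([np.cos(a),np.sin(a)])
E
python3 - <<'E'
from h import *
print(tray_top())
pick(.429,-.228,0,85)
c,ya,e=tray_top('pics/e0.png'); print(c,ya,e)
E
```

```text
(array([ 0.58382024, -0.08284052]), np.float64(84.31853827834195), array([0.21521022, 0.20125028, 0.21757169, 0.20124887]))
picked 0.36736994994932554 0.36669279877550304 [ 0.3 -0.5 -0.8] 5.2333
[ 0.58455438 -0.08266088] 84.12199842030738 [0.2147112  0.20270837 0.21708412 0.20269863]
```

```bash
python3 - <<'E'
from h import *
c,ya,e=tray_top(); c=c+np.array([.0006,.0055]); print(c,ya,e)
np.savez('tray.npz',c=c,ya=ya)
x,y=slot(c,ya,-75); place(x,y,.004,ya)
pick(.348,-.236,0,92.2)
cv2.imwrite('pics/f.png',snapshot('top'))
cv2.imwrite('pics/fs.png',snapshot('scene'))
E
python3 -c "
import cv2,numpy as np
a=cv2.imread('pics/f.png')[95:285,145:465];b=cv2.imread('pics/fs.png')[80:330,180:500]
cv2.imwrite('pics/f2.png',np.vstack([cv2.resize(a,(560,332)),cv2.resize(b,(560,437))])[:600*2])
x=cv2.imread('pics/f2.png');cv2.imwrite('pics/f2.png',cv2.resize(x,None,fx=.78,fy=.78))"
```

```text
[ 0.58522631 -0.07719269] 83.91018840074432 [0.21519694 0.20224297 0.21756955 0.20222431]
placed [-1.   0.4 -0.9] 9.675
picked 0.36848762072977265 0.3658338705662422 [ 0.6  0.8 -0.5] 13.5333
```

View pics/f2.png

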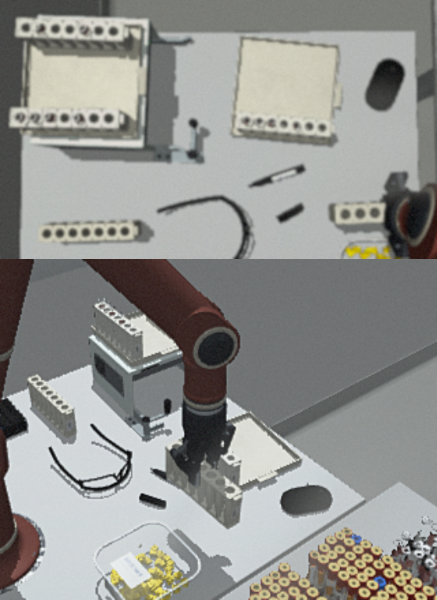

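```bash
python3 - <<'E'
from h import *
im=cv2.imread('pics/a_top.png')
for v in (140,154,160): print(v,[int(x) for x in im[v,158:258,2].astype(int)-im[v,158:258,0]])
P=lambda u,v,z:(onz('top',145+u/2.5,95+v/2.5,z)[:2]*1e3).round()
print('tabend',P(268,148,.158),'wall front',P(256,148,.161),'wall back',P(42,148,.161))
E
```

```text
140 [-1, -3, 0, 4, 9, 13, 7, 7, 15, 14, 18, 20, 19, 18, 19, 19, 20, 18, 20, 20, 22, 22, 20, 20, 20, 19, 20, 21, 21, 23, 21, 22, 23, 19, 21, 17, 19, 20, 22, 16, 18, 16, 19, 19, 22, 21, 17, 23, 18, 23, 25, 24, 21, 19, 20, 20, 23, 18, 22, 22, 20, 20, 18, 19, 22, 18, 20, 20, 21, 20, 20, 19, 19, 19, 24, 19, 23, 22, 17, 21, 18, 22, 21, 19, 18, 19, 20, 19, 14, 11, 2, 1, 8, 7, 2, -2, 1, -2, 2, -2]
154 [1, 1, -1, 8, 13, 8, 10, 10, 17, 19, 19, 17, 21, 20, 19, 19, 20, 20, 21, 22, 17, 22, 23, 20, 21, 22, 20, 19, 19, 19, 21, 23, 17, 20, 20, 23, 19, 21, 21, 19, 21, 19, 18, 19, 21, 22, 23, 23, 18, 22, 22, 20, 23, 24, 23, 21, 22, 19, 19, 24, 18, 21, 22, 20, 18, 20, 20, 22, 20, 18, 22, 18, 20, 21, 21, 20, 23, 23, 21, 20, 22, 20, 21, 18, 18, 19, 18, 19, 17, 17, 16, 19, 20, 20, 9, -2, 0, -4, -2, -1]
160 [0, 2, 3, 7, 12, 9, 8, 8, 14, 16, 20, 18, 19, 18, 19, 22, 21, 19, 19, 20, 22, 17, 20, 20, 20, 22, 19, 17, 19, 19, 20, 23, 21, 21, 20, 21, 23, 21, 22, 23, 21, 21, 21, 20, 22, 21, 22, 21, 21, 20, 20, 21, 21, 19, 23, 23, 22, 22, 20, 21, 20, 22, 22, 20, 21, 22, 22, 20, 20, 24, 21, 22, 19, 22, 21, 21, 22, 24, 17, 22, 22, 21, 18, 21, 21, 20, 18, 16, 14, 16, 18, 18, 16, 14, 8, -4, 0, -1, -2, 0]
tabend [579. 177.] wall front [578. 188.] wall back [580. 394.]
```

```bash
python3 - <<'E'
from h import *
arm.movep([.45,0,.40],list(down(-2)))
place(.582,.292,.141,88,hop=.14)
p=[.507,.301,.40]; arm.movep(p,list(down(-1.)))
arm.pause(.15); q=arm.read_eef_rot(); p=arm.read_tool_pos(); np.savez('g.npz',p=p,q=q)
cv2.imwrite('pics/g.png',snapshot('wrist')); cv2.imwrite('pics/gt.png',snapshot('top'))
E
```

```text
placed [-0.2 -0.9 -0.3] 19.675
```

View pics/g.png

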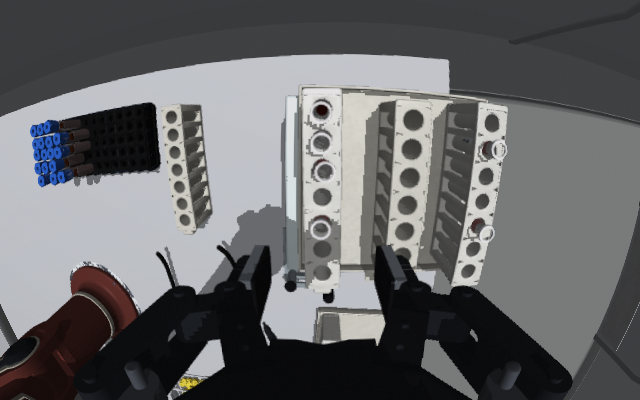

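```bash
python3 - <<'E'
from h import *
d=np.load('g.npz');p,q=d['p'],d['q']
W=lambda u,v,z:(wonz(u,v,z,p,q)[:2]*1e3).round(1)
for n,z,L in(('near',.219,((302,88),(342,88),(306,290),(341,290))),('far',.219,((478,106),(507,106),(455,286),(478,288))),('mid',.219,((395,101),(432,101),(388,266),(418,266))),('left',.078,((160,108),(183,104),(178,232),(195,232)))):
    c=np.array([W(u,v,z) for u,v in L]);a,b=c[:2].mean(0),c[2:].mean(0);print(n,c.mean(0),'ends',a,b,np.degrees(np.arctan2(*(a-b)[::-1])))
print('wells near',W(322,196,.219),'far',W(484,173,.219),'left',W(176,155,.078))
E
```

```text
near [508.775 302.075] ends [509.9 393.1] [507.65 211.05] 89.29190364997979
far [658.1  294.05] ends [660.7  384.15] [655.5  203.95] 88.34708437590362
mid [583.85 308.9 ] ends [584.85 383.4 ] [582.85 234.4 ] 89.230975317422
left [307.225 305.125] ends [306.6 395.6] [307.85 214.65] 90.39579212592733
wells near [508.1 303.8] far [655.2 323.1] left [308.1 327.8]
```

```bash
python3 - <<'E'
from h import *
t=np.load('tray.npz'); c,ya=t['c'],float(t['ya'])
pick(.508,.302,.141,89.2,op=.62)
c2,y2,e=tray_top('pics/i.png'); print(c,ya,c2,y2,e)
arm.movep([.53,.05,.39],list(down(-3)))
c2,y2,e=tray_top(); print(c2,y2,e)
E
```

```text
picked 0.36346031998433437 0.36268463229477915 [ 0.9 -0.2 -1.6] 23.4583
[ 0.58522631 -0.07719269] 83.91018840074432 [ 0.59035643 -0.08479612] 84.0179370251508 [0.21611251 0.18721191 0.21831659 0.18719894]
[ 0.59277463 -0.01981733] 89.5570247128961 [0.29619841 0.34945876 0.29669317 0.34390617]
```

```bash
python3 - <<'E'
from h import *
t=np.load('tray.npz'); c,ya=t['c'],float(t['ya'])
x,y=slot(c,ya,75); place(x,y,.004,ya,hop=.2)
arm.movep([.45,.1,.40],list(down(0)))
pick(.307,.305,0,90.7,lift=.27)
cv2.imwrite('pics/j.png',snapshot('top'))
place(.508,.292,.141,88,hop=.14)
pick(.657,.294,.141,88.2,op=.62)
cv2.imwrite('pics/k.png',snapshot('top'))
E
python3 -c "
import cv2,numpy as np
f=lambda n:cv2.resize(cv2.imread('pics/%s.png'%n)[95:285,145:465],None,fx=1.55,fy=1.55,interpolation=2)
cv2.imwrite('pics/jk.png',np.vstack([f('j'),f('k')]))"
```

```text
placed [ 0.4  0.1 -1. ] 29.5333
picked 0.3631740174966415 0.36438760026850553 [-0.5  0.7 -1.9] 36.0
placed [ 0.  -0.1 -1. ] 40.5583
picked 0.3666700512169631 0.3654485641309219 [ 0.7 -0.2 -2.5] 44.0667
```

View pics/jk.png

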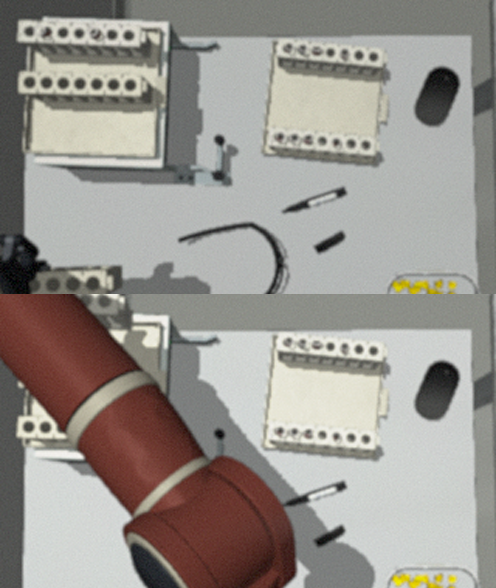

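```bash
python3 - <<'E'
from h import *
t=np.load('tray.npz'); c,ya=t['c'],float(t['ya'])
arm.movep([.60,.05,.40],list(down(-3)))
x,y=slot(c,ya,0); place(x,y,.004,ya,hop=.2)
# retainer: go beside grip, look
arm.movep([.49,-.02,.30],list(down(0))); arm.pause(.15)
np.savez('l.npz',p=arm.read_tool_pos(),q=arm.read_eef_rot()); cv2.imwrite('pics/l.png',snapshot('wrist')); print(arm.read_time())
E
```

```text
placed [-0.7  0.  -0.5] 49.925
50.675
```

View pics/l.png

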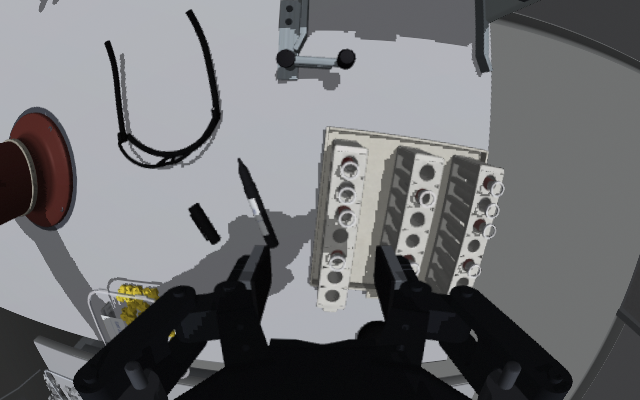

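```bash
python3 - <<'E'
from h import *
d=np.load('l.npz');p,q=d['p'],d['q']
W=lambda u,v,z:(wonz(u,v,z,p,q)[:2]*1e3).round(1)
g=W(346,57,.082);print('grip',g,'pin',W(286,58,.06),W(286,58,.075),'railR',W(488,70,.024))
print('tray back corners',W(327,128,.024),W(487,152,.024))
D=np.array([580,181.]);a=np.radians(88);X=np.array([np.cos(a),np.sin(a)]);Y=np.array([-X[1],X[0]])
pin=D-78.5*X+124*Y; print('pin pred',pin, 'ang',np.degrees(np.arctan2(*(g-pin)[::-1])),np.linalg.norm(g-pin))
E
```

```text
grip [512.6 104.7] pin [455.3 108.1] [457.  105.4] railR [690.8 115.1]
tray back corners [496.   34.9] [694.2  13.5]
pin pred [453.33592696 106.87535767] ang -2.1021653616152762 59.303984136505065
```

```bash
python3 - <<'E'
from h import *
pin=np.array([.4535,.107]); z=.070+.054
q=list(down(-2)); g=np.array([.5125,.1047])
arm.movep([*g,z+.08],q); arm.move_gripper(.55); arm.line_to([*g,z],.1); arm.move_gripper(0,25); print(arm.read_opening())
r=.0593
for th in np.radians(np.arange(-2,-93.1,-7)):
    arm.line_to([pin[0]+r*np.cos(th),pin[1]+r*np.sin(th),z],.08)
print(arm.read_tool_pos(),arm.read_ft_force(),arm.read_opening())
arm.move_gripper(.55); arm.line_to([*arm.read_tool_pos()[:2],z+.12],.15)
arm.movep([.38,-.05,.35],q); arm.pause(.15)
cv2.imwrite('pics/m.png',snapshot('top')); 
np.savez('m.npz',p=arm.read_tool_pos(),q=arm.read_eef_rot());cv2.imwrite('pics/mw.png',snapshot('wrist')); print(arm.read_time())
a=cv2.imread('pics/m.png')[95:285,225:465]
cv2.imwrite('pics/m2.png',cv2.resize(a,None,fx=3,fy=3,interpolation=2))
E
```

```text
0.18728868439819052
[0.45089051 0.04362686 0.12427226] [ 3.9380635  -6.01859744  8.3895571 ] 0.18635953364401367
58.7
```

View pics/m2.png

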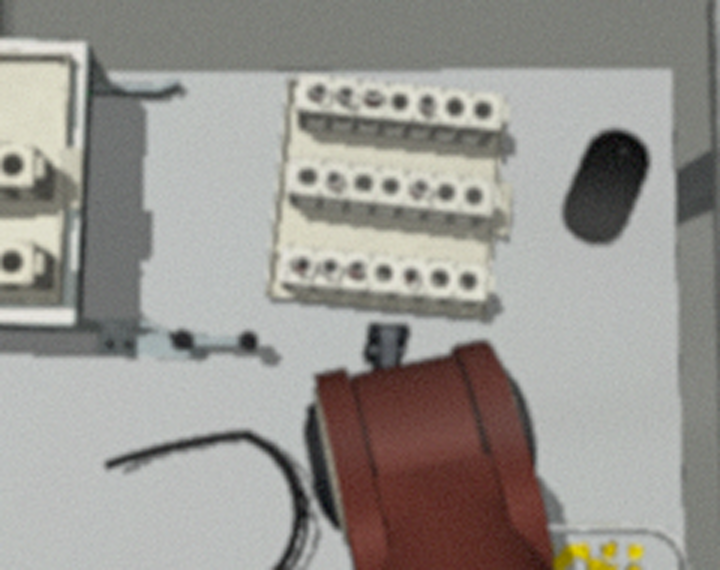

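```bash
cat >> h.py <<'E'
D=np.array([.580,.181]); YD=88.0
def axes(ya): a=np.radians(ya); return np.array([np.cos(a),np.sin(a)]),np.array([np.sin(a),-np.cos(a)])
def tabpose(o,ya,lean=32,gz=.026,back=0.):
    """TCP pose for holding the tab of a tray with origin o, y axis angle ya"""
    y,x=axes(ya); L=np.radians(lean); ax=np.r_[y*np.sin(L),-np.cos(L)]
    g=np.r_[o-.102*y,gz]; return list(g-ax*(.054+back)),list(quat(ax,np.r_[x,0]))
E
python3 - <<'E'
from h import *
t=np.load('tray.npz'); c,ya=t['c'],84.1
y,x=axes(ya); o=c-.0065*y
p,q=tabpose(o,ya,back=.09); j=arm.ik(p,q); print(p,j)
arm.movep([p[0],p[1],.35],q); arm.line_to(p,.15); arm.move_gripper(1.0); arm.pause(.15)
np.savez('n.npz',p=arm.read_tool_pos(),q=arm.read_eef_rot());cv2.imwrite('pics/n.png',snapshot('wrist'));print(o,arm.read_time())
E
```

```text
[np.float64(0.5662293869588457), np.float64(-0.2610220996959304), np.float64(0.14811892584652533)] [ 1.00765277  1.01656122 -0.86025677  1.50447445  0.19672044  1.02253404
  0.16996899]
[ 0.58455816 -0.08365826] 61.8917
```

View pics/n.png

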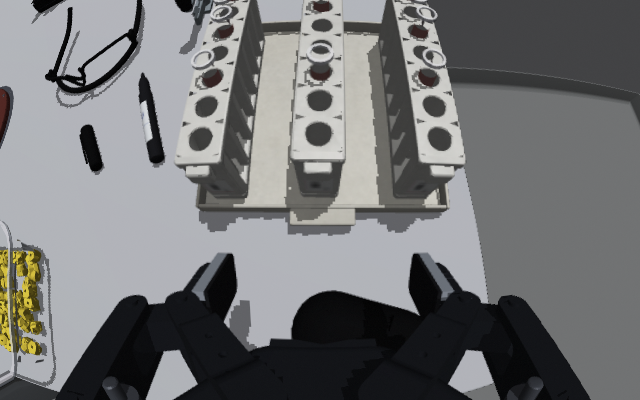

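```bash
python3 - <<'E'
from h import *
d=np.load('n.npz');p,q=d['p'],d['q']
W=lambda u,v,z:(wonz(u,v,z,p,q)[:2]*1e3).round(1)
print('tab',W(288,210,.019),W(355,210,.019),W(321.5,224,.019),'wall',W(197,206,.024),W(449,206,.024),'mouse',W(330,292,.035),W(300,310,.03))
t=np.load('tray.npz'); c,ya=t['c'],84.1
y,x=axes(ya); o=c-.0065*y; print('pred tab',o-.102*y, o-.095*y)
E
```

```text
tab [ 548.8 -177.1] [ 599.5 -182.3] [ 573.1 -190.4] wall [ 477.  -167.9] [ 674.2 -188.3] mouse [ 573.6 -241. ] [ 551.9 -251.6]
pred tab [ 0.57407332 -0.18511795] [ 0.57479287 -0.17815503]
```

```bash
python3 - <<'E'
from h import *
t=np.load('tray.npz'); c,ya=t['c'],84.1
y,x=axes(ya); o=c-.0065*y
p,q=tabpose(o,ya); arm.line_to(p,.06); print(arm.read_ft_force().round(1))
arm.move_gripper(0,70); arm.pause(.2); print('open',arm.read_opening(),arm.read_ft_force().round(1))
Xd,_=axes(YD); o1=D-.185*Xd
for s in np.linspace(.2,1,5):
    p,q=tabpose(o+s*(o1-o),ya+s*(YD-ya)); arm.line_to(p,.04,ori=q)
    print(arm.read_ft_force().round(1))
arm.pause(.3); cv2.imwrite('pics/o.png',snapshot('top')); print(o1,arm.read_opening(),arm.read_tool_pos(),arm.read_time())
np.savez('o.npz',p=arm.read_tool_pos(),q=arm.read_eef_rot());cv2.imwrite('pics/ow.png',snapshot('wrist'))
a=cv2.resize(cv2.imread('pics/o.png')[95:215,225:425],(600,360),interpolation=2); b=cv2.imread('pics/ow.png')[:240]
cv2.imwrite('pics/o2.png',np.vstack([cv2.resize(a,(640,384)),b])[:,:640])
E
python3 -c "
import cv2;x=cv2.imread('pics/o2.png');cv2.imwrite('pics/o2.png',cv2.resize(x,None,fx=.96,fy=.96))"
```

```text
[ 0.2  0.4 -0.3]
open 0.5374822889433207 [ -8.7 -11.6  25.6]
[ -1.6 -12.8  21.7]
[  0.6 -10.9  19.2]
[ 1.3 -9.4 18.4]
[  1.1 -10.3  19.2]
[  2.  -10.8  19.2]
[ 0.57354359 -0.0038873 ] 0.534858293217786 [ 0.57434648 -0.13852282  0.07678504] 67.3083
```

View pics/o2.png

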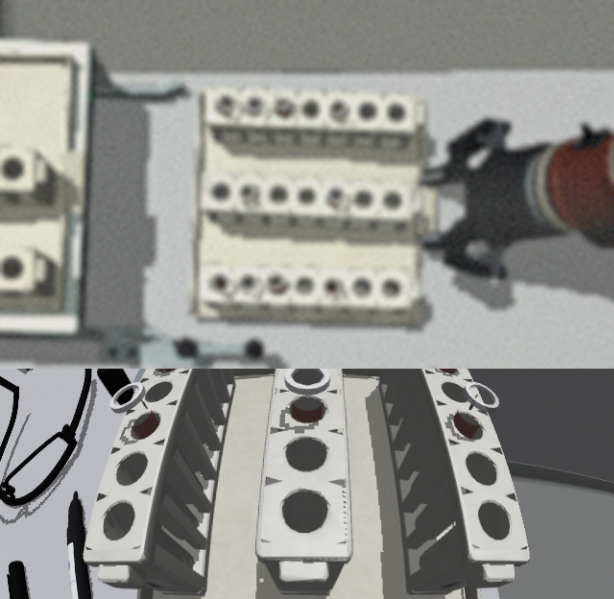

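```bash
python3 - <<'E'
from h import *
P=lambda u,v,z:(onz('top',225+u/3.07,95+v/3.07,z)[:2]*1e3).round(1)
print('back corners',P(203,92,.024),P(197,322,.024),'front',P(424,98,.024),P(418,324,.024),'hood',P(88,45,.137),P(80,330,.137),'rail end',P(186,91,.024))
o=np.array([573.5,-3.9]); y,x=axes(88)
print('expected back',o+109*y+103*x,o+109*y-103*x,'front',o-96*y+103*x,o-96*y-103*x)
p=arm.read_tool_pos(); 
for k in range(4):
    p=p+[0,0,.001]; arm.line_to(list(p),.02); arm.pause(.1); print(arm.read_ft_force().round(1),arm.read_wrist_torque().round(2))
E
```

```text
back corners [683.7  94.2] [475.8 100.2] front [ 676.8 -105.2] [472.4 -97. ] hood [694.1 177.6] [462.8 183.5] rail end [684.8 109.5]
expected back [680.24130032 101.43895198] [474.36678996 108.62824831] front [ 673.0869035  -103.43616755] [467.21239313 -96.24687123]
[ 1.7 -0.8 -2.9] [-0.81 -0.31 -0.71]
[ 1.4  0.  -2.1] [-0.83 -0.24 -0.59]
[ 1.8  0.9 -2.8] [-0.78 -0.2  -0.51]
[ 1.6 -0.1 -2.5] [-0.66 -0.18 -0.43]
```

```bash
python3 - <<'E'
from h import *
y,x=axes(YD); p0=arm.read_tool_pos(); s=0.; lat=-.0025; f0=arm.read_ft_force()
goal=.185+.023
while s<goal-.012:
    s=min(s+.008,goal-.012); arm.line_to(list(p0+np.r_[s*y+lat*x,0]),.045)
    f=arm.read_ft_force(); fl=f[:2]@x; fy=f[:2]@y
    if abs(fl)>4: lat+=np.clip(fl*.0001,-.0012,.0012)
    print(round(s,3),'lat',round(lat*1e3,2),'F',round(fl,1),round(fy,1),round(f[2],1))
    if fy<-35 or abs(fl)>45: print('stop');break
cv2.imwrite('pics/q.png',snapshot('top')); print(arm.read_opening(),arm.read_time(),arm.read_tool_pos())
E
```

```text
0.008 lat -2.5 F -0.3 0.6 -2.1
0.016 lat -2.5 F 0.7 1.6 -2.2
0.024 lat -2.5 F 0.1 1.1 -2.8
0.032 lat -2.5 F 0.5 0.7 -3.0
0.04 lat -2.5 F 0.7 1.4 -2.3
0.048 lat -2.5 F 0.1 1.4 -2.9
0.056 lat -2.5 F 0.7 1.6 -2.5
0.064 lat -2.5 F -0.3 2.2 -2.7
0.072 lat -2.5 F 0.3 0.3 -1.9
0.08 lat -2.5 F 0.8 0.9 -3.0
0.088 lat -2.5 F -0.1 1.6 -2.2
0.096 lat -2.5 F -0.0 1.5 -3.3
0.104 lat -2.5 F 0.8 1.2 -3.3
0.112 lat -2.5 F 0.6 1.1 -3.1
0.12 lat -2.5 F 0.9 1.1 -2.2
0.128 lat -2.5 F 0.4 1.1 -3.1
0.136 lat -2.5 F 0.5 1.2 -2.5
0.144 lat -2.5 F 1.0 1.6 -2.2
0.152 lat -2.5 F 0.3 1.3 -2.3
0.16 lat -2.5 F -0.2 1.9 -2.6
0.168 lat -2.5 F 0.1 1.5 -3.1
0.176 lat -2.5 F 0.2 1.0 -2.9
0.184 lat -2.5 F -0.0 1.3 -2.8
0.192 lat -2.5 F -0.0 1.0 -1.9
0.196 lat -2.5 F -0.3 1.1 -2.2
0.5340174183533243 77.225 [0.57857142 0.0581964  0.08096879]
```

```bash
python3 - <<'E'
import cv2
a=cv2.imread('pics/q.png')[90:220,150:440]; cv2.imwrite('pics/q2.png',cv2.resize(a,None,fx=2.7,fy=2.7,interpolation=2))
E
```

```text
(no output)
```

View pics/q2.png

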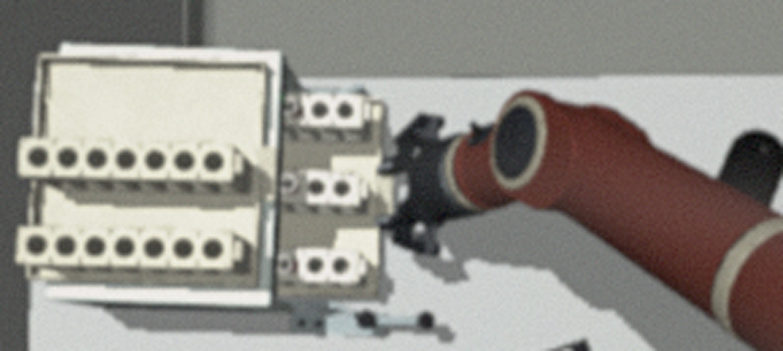

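```bash
python3 - <<'E'
from h import *
y,x=axes(YD); p0=arm.read_tool_pos(); 
for k in range(1,19):
    s=k*.0015; arm.line_to(list(p0+np.r_[s*y,0]),.03); arm.pause(.08)
    f=arm.read_ft_force(); fy=f[:2]@y
    print(round(s*1e3,1),round(fy,1),round(f[:2]@x,1),round((arm.read_tool_pos()-p0)[:2]@y*1e3,1),end=' | ')
    if fy<-18: print('contact');break
print(arm.read_opening(),arm.read_time(),arm.read_tool_pos())
cv2.imwrite('pics/r.png',snapshot('top'))
E
```

```text
1.5 -0.3 0.6 1.4 | 3.0 -2.2 -0.0 2.9 | 4.5 -1.4 -0.1 4.7 | 6.0 -1.5 -0.2 6.3 | 7.5 -1.8 0.0 7.7 | 9.0 -1.2 -0.1 9.2 | 10.5 -0.9 0.1 10.7 | 12.0 -4.3 -0.6 11.4 | 13.5 -7.4 -2.5 11.7 | 15.0 -8.7 -2.3 12.0 | 16.5 -10.8 -3.7 12.2 | 18.0 -12.9 -4.2 12.5 | 19.5 -14.4 -4.3 12.7 | 21.0 -17.9 -5.2 12.9 | 22.5 -21.0 -5.6 13.0 | contact
0.5313445035539739 82.225 [0.57759865 0.07125395 0.07746493]
```

```bash
python3 - <<'E'
from h import *
y,x=axes(YD); p=arm.read_tool_pos()
print('grip',onz('top',150+427/2.7,90+321/2.7,.082)[:2],'pin',onz('top',150+366/2.7,90+321/2.7,.06)[:2])
arm.line_to(list(p-np.r_[.0015*y,-.002]),.02); arm.pause(.2); print(arm.read_ft_force().round(1))
arm.move_gripper(1.0); arm.pause(.2)
M=R.from_quat(arm.read_eef_rot()).as_matrix(); p=arm.read_tool_pos()
arm.line_to(list(p-M[:,0]*.08),.08); p=arm.read_tool_pos(); arm.line_to([p[0],p[1]-.05,.32],.15)
arm.movep([.42,-.02,.32],list(down(-2))); arm.pause(.2)
np.savez('s.npz',p=arm.read_tool_pos(),q=arm.read_eef_rot()); cv2.imwrite('pics/sw.png',snapshot('wrist')); cv2.imwrite('pics/st.png',snapshot('top')); print(arm.read_time())
E
```

```text
grip [0.44824615 0.04590185] pin [0.44967445 0.1065887 ]
[-1.  -3.3 -1.6]
87.3417
```

View pics/sw.png

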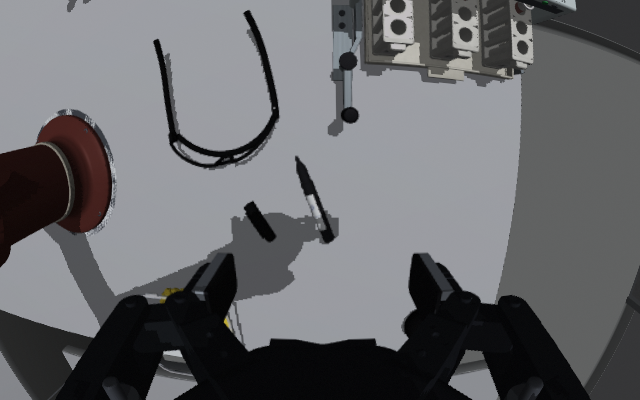

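```bash
python3 - <<'E'
from h import *
d=np.load('s.npz');p,q=d['p'],d['q']
W=lambda u,v,z:(wonz(u,v,z,p,q)[:2]*1e3).round(1)
g=W(349,115,.082)/1e3; print('grip',g,'pin',W(348,61,.06),'front wall',W(365,63,.024),W(512,78,.024),'carrier front top',W(398,50,.082))
y,x=axes(YD); h=D+.023*y; print('expected wall',h-.096*y-.103*x,h-.096*y+.103*x)
pin=np.array([.4535,.107]); z=.124; off=np.array([0,-.006])
qd=list(down(-2)); g0=pin+.0593*np.array([np.cos(np.radians(-92)),np.sin(np.radians(-92))])
a=g0+off; arm.movep([*a,z+.08],qd); arm.move_gripper(.55); arm.line_to([*a,z],.1); arm.move_gripper(0,25); print(arm.read_opening())
for th in np.radians(np.r_[np.arange(-92,-2,7),-2,0]):
    a=pin+.0593*np.array([np.cos(th),np.sin(th)])+off; arm.line_to([*a,z],.08)
    f=arm.read_ft_force()
    if np.linalg.norm(f)>15: print(round(np.degrees(th)),f.round(1))
    if np.linalg.norm(f)>40: break
print(arm.read_tool_pos(),arm.read_ft_force().round(1),arm.read_opening())
arm.move_gripper(.5); arm.pause(.1); t=arm.read_tool_pos(); arm.line_to([t[0],t[1],z+.15],.12)
arm.movep([.42,-.02,.34],qd); arm.pause(.2)
np.savez('u.npz',p=arm.read_tool_pos(),q=arm.read_eef_rot()); a=snapshot('wrist'); b=snapshot('top')
cv2.imwrite('pics/u.png',np.hstack([cv2.resize(a[0:150,300:540],(400,250)),cv2.resize(b[90:215,150:350],(400,250))])); print(arm.read_time())
E
```

```text
grip [0.4501 0.0497] pin [452.9 107.7] front wall [475.9 111.2] [676.6 105.8] carrier front top [501.6 116.2]
expected wall [0.47451508 0.11163912] [0.68038959 0.10444982]
0.1881647204456332
[0.51274876 0.09971074 0.1236386 ] [-3.2 -4.2 -4.1] 0.1892494531521299
96.3667
```

View pics/u.png

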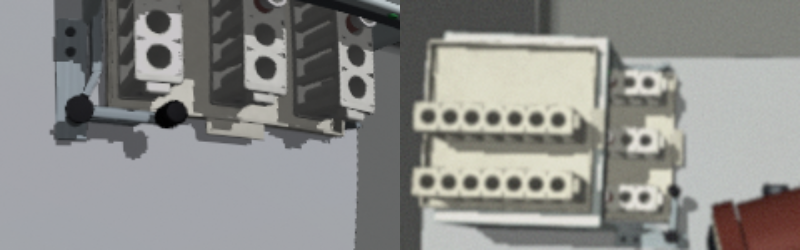

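```bash
python3 - <<'E'
from h import *
d=np.load('u.npz');p,q=d['p'],d['q']
g=wonz(300+176*.6,110*.6,.082,p,q)[:2]*1e3
print(g,np.degrees(np.arctan2(*(g-[453.4,107.2])[::-1])),np.linalg.norm(g-[453.4,107.2]))
# tap: push the grip lightly in +y with shut fingers to seat it
arm.move_gripper(0); q=list(down(-2)); arm.movep([.5125,.06,.21],q); arm.line_to([.5125,.06,.13],.1)
for k in range(14):
    y=.075+.002*k; arm.line_to([.5125,y,.13],.04); f=arm.read_ft_force()
    if f[1]<-4: break
print(y,f.round(1),arm.read_tool_pos()); arm.line_to([.5125,.05,.13],.1); arm.line_to([.5125,.0,.3],.15); arm.pause(.2)
cv2.imwrite('pics/v.png',cv2.resize(np.hstack([snapshot('scene')[80:330,180:500]]),(768,600))); print(arm.read_time())
E
```

```text
[513.2752945  105.11442369] -1.9949201085129251 59.91160589054111
0.091 [ 0.7 -6.   2.3] [0.51269387 0.08826795 0.12993256]
103.2083
```

View pics/v.png

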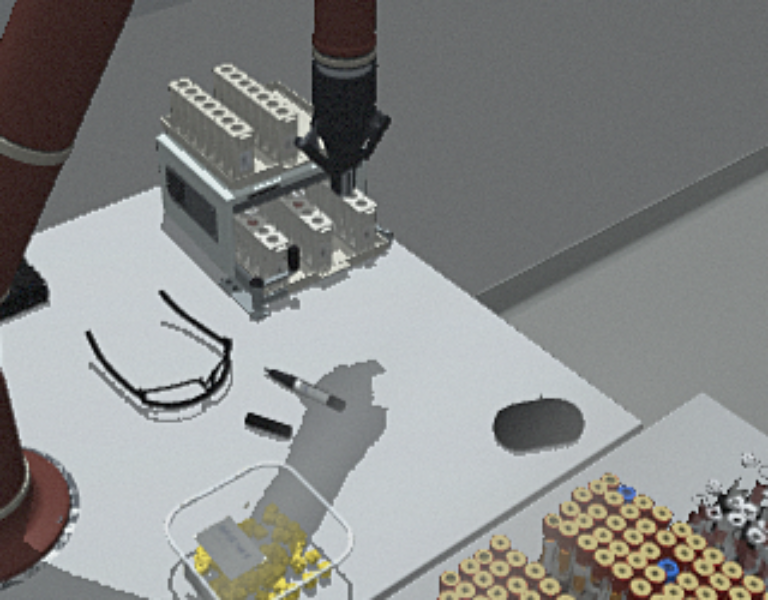

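```bash
python3 -c "
from station import arm,ticket
print(arm.read_ft_force(),arm.read_time()); ticket.finish_job()"
```

```text
[-0.79383231 -0.32650834  0.12488042] 103.2083
the job is handed in; nothing more can be done
```

The job is done and handed in at about 103 s of the 210 s limit.

**What I did:**
- I found five carriers, three with cups and two empty.
- I stood the three with cups on the loose tray and the two empties on the deck tray.
- I swung the retainer open, then slid the loaded tray in by its tab until it met the back stop. I pressed to about 21 N and then released.
- I then swung the retainer shut.

**Last checks:**
- **Tray:** the front wall measured within about 4 mm of its expected home position. Contact force began within 1 mm of the predicted depth.
- **Retainer:** the handle is at about −2.0° in the world frame, which matches the shut direction. It held against a 6 N nudge.
- **Carriers:** all five stand upright in the final picture.
- **Mouse and marker:** I never touched them, and they look to be lying where they were; I did not measure it.
- **Knocked tray:** I saw no knock to the loose tray in the pictures before I gripped it.

**One irregularity:** while I gripped the tab, the fingertips pressed on the bench with up to about 26 N. Raising the hand 1 mm relieved it.

No check failed.

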